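# Bring the inspection camera over the printed turtle

## Task

Press the release button on the camera carriage and keep it held down while you slide the carriage along its rail, until the small inspection camera points straight down at the middle of the printed turtle. Then let the button come up so that the carriage is locked there. Do not disturb the turtle.

Things in the scene. Friction and masses are not known exactly. Their poses are not given: they have to be found in the camera images.
- turtle: 3D-printed turtle, loose on the grey base plate: shell 45 mm across, 25 mm high, with head, stub tail and four flippers (68 mm overall, 30 g). It lies in a row with a gear, a plain dome and a little pot of the same filament, in any order, at least 55 mm apart, below the camera's path along the rail. Origin: centre of its underside; x to the head, z up.
- lens (a point): Centre of the lower face of the inspection camera, a black upright barrel 34 mm thick, 50 to 135 mm above the table, rigid on the carriage's boom: 140 mm from the release button along +x. Axes: x across the rail, from button to camera; y along the rail; z up. The rail is level, up to 15 degrees off world y; the carriage travels 205 mm either side of its middle.
- release_top (a point): Centre of the top of the release button, a grey ribbed pad 34 mm (x) by 40 mm (y) on the black carriage, 74 mm above the table when up. At its two y ends stand walls 6 mm thick, 50 mm apart inside, 10 mm above the pad: shut fingers pressed on the pad carry the carriage along either way, by friction or by a wall. Axes as for the lens: y along the rail.
- release (a joint): Travel of the release button in m: 0 up (locked), 0.008 fully down. A spring lifts it: 3 N to start, 4.6 N fully down. Up, a tooth locks the carriage in a notched rack; beyond about 0.006 down the tooth is clear and the carriage slides with under 1 N. Let up, the tooth drops into the nearest notch (9 mm apart) by itself, shifting the carriage up to 5 mm along the rail.

How it is judged:
By the outcome, as a careful person would: the job done as asked, in the order asked, and still so for the second after the job is handed in, with the robot touching nothing.
It also fails if it takes over 32 s, if anything falls off the work surface, if the arm or the gripper's body presses on something with over 40 N, if the wrist force passes 120 N, or if a joint passes its speed limit or range.

## Robot

A 6-joint arm with a two-finger parallel gripper is mounted at the origin on the work surface. World frame = base frame: x ahead of the robot, y to its left, z up, the work surface at z = 0. Lengths are in m, angles in degrees, forces in N, time in s.
With the tool pointing down it reaches from about 0.35 to 0.8 m from the base axis. Payload 7.3 kg.
Tool frame: the origin (TCP) lies midway between the tips of the shut fingers; the grasp point (between the pads) lies 19 mm behind it; z points along the fingers, y is the direction in which the jaws open and shut (so a half turn about z gives the same grasp; the last joint's range is limited). The gripper opens to 85 mm and grips with 20 to 120 N. Pads are 22 mm wide; open, the fingers measure 114 mm over their backs; the gripper's body (76 mm by 85 mm) begins 54 mm behind the grasp point. The pads swing forward as they close: fully open they stand 13 mm farther back than shut.
Start: joints at [-72.708, 19.595, 87.324, -0, 73.075, -8.365], TCP at [0.227, -0.473, 0.231] pointing down, gripper open.
Joint ranges: [-145.02, 145.02], [-44.19, 115.74], [2.07, 154.8], [-57.11, 237.11], [16.16, 152.29], [-177.93, 177.93]. Speed limits (degrees/s): [147.25, 147.25, 180, 180, 180, 180].

## Interface

Orientations are given as [roll, pitch, yaw] about the fixed x, y, z axes, in that order (R = Rz(yaw) Ry(pitch) Rx(roll)).
In Python, from cell import manip gives the robot as it stands.
- The arm moves only by the tool step_arm, never from a script. Its argument "plan" is a list that holds one entry, the list of rows, each a list of 7 numbers: the opening, from -1 (shut) to 1 (fully open), then the shift along the tool's x, y, z in mm, then the turn, a rotation vector about the tool's x, y, z in degrees. A call has 1 to 5 rows; each row is the pose to reach, as a shift and turn from the pose commanded when the call began, along the tool's axes at that moment; what a row does not reach only later rows make up. A row lasts 1/8 s, in which the tool goes at most 62.5 mm and 10.7 degrees, less where a joint would pass 70% of its speed; a pose out of reach is approached as far as the arm can. A call with a gripper value outside its range is refused whole. The fingers move at their own pace and stop on an object; "grip_force" is the grip in N (left out, the last holds). Time passes only in rows, so rows that repeat a pose let the fingers close. It gives the time, the measured TCP pose, the force and the opening at its end, in the units of the state.
- manip.state(): the state, without advancing time (a new reading comes with each control period).
- manip.read_camera(name): name is "scene" or "top" or "wrist"; returns a dict with "color" (384x512x3 uint8, red, green, blue), "z_map" (384x512 float32, m along the optical axis (not along the pixel's ray), 0 where there is no reading), "fx", "fy", "cx", "cy" (pixels), "R" (3x3) and "t" (3): a world point X has camera coordinates R X + t; the wrist camera has in their place "hand_eye" (4x4, takes a point from camera to tool coordinates, whose origin is the TCP and whose axes are the flange's). Camera axes: x right, y down, z forward; pixel columns grow to the right and rows downward; lengths in m; the calibration is good to about 2 mm. A picture is of the moment at which its call begins: read the wrist's pose just before it.
- manip.hand_in(): hands the job in, once; it reports no verdict.
The state is a dict: "clock": time; "q": joint angles; "qd": joint speeds; "tau": joint torques, N m; "tcp_pos": TCP position; "tcp_rot": TCP orientation; "ft_force": force on the tool from outside, world axes, zero at the start; "wrist_torque": the same for the moment, N m; "gripper_width": finger opening in m.
Only numpy, scipy, OpenCV 4.12 (cv2) and the standard library are available. Lean on these libraries where they do the work, as an engineer would, in place of code of your own. Each camera call takes 0.05 s, during which the arm holds its last target.

## Working session

There is one attempt and no reset: what is moved stays moved. The work goes in short steps, Python scripts to look and compute and a tool call to move; the robot and the scene stay as the last step left them, time stands still between calls to the robot, and variables do not carry over. Pictures are saved under pics/ and viewed, and the job is handed in when it is done.

Besides the shell and the picture viewer there is one more tool, called after ">>>" as name(argument=value, ...), one argument or row to a line, values as JSON. step_arm: Moves the arm, as the interface text tells. Its arguments: {"type":"object","properties":{"plan":{"type":"array"},"grip_force":{"type":"number"}},"required":["plan"]}

```bash
ls; mkdir -p pics
python3 - <<'E'
from cell import manip
import cv2,pickle
s=manip.state();print(s['clock'],s['tcp_pos'],s['tcp_rot'],s['ft_force'],s['gripper_width'])
for n in('scene','top'):
    c=manip.read_camera(n);pickle.dump(c,open(f'{n}0.pkl','wb'))
    cv2.imwrite(f'pics/{n}0.png',c['color'][:,:,::-1])
    print(n,c['fx'],c['cx'],c['cy'],c['R'],c['t'])
E
```

```text
pics
0.0 [ 0.22720053 -0.47283539  0.23059961] [-1.79908894e+02 -1.31039422e-02  2.56549146e+01] [ 0.28697244 -1.16282523 -0.00622156] 0.08527389475607826
scene 401.6084411194229 253.4583955840339 196.53831007544215 [[-0.64669028  0.76273988 -0.00442199]
 [ 0.66405525  0.56014918 -0.49524087]
 [-0.37526299 -0.3232039  -0.86874445]] [ 0.36099942 -0.40766464  1.00854037]
top 408.70062075722916 259.45094235976524 194.00192029963227 [[-0.09854708 -0.99512569 -0.00365183]
 [-0.97222346  0.09706065 -0.21298069]
 [ 0.21229701 -0.01743823 -0.97704958]] [0.09632872 0.58629425 0.62193623]
```

View pics/scene0.png

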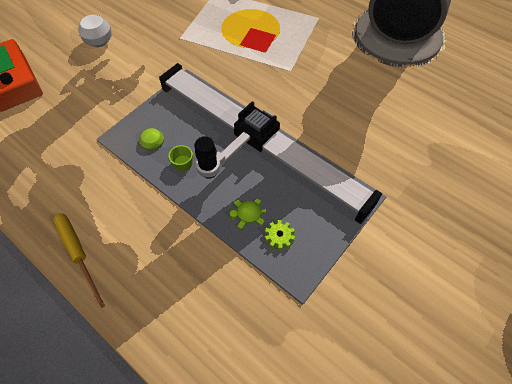

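View pics/top0.png

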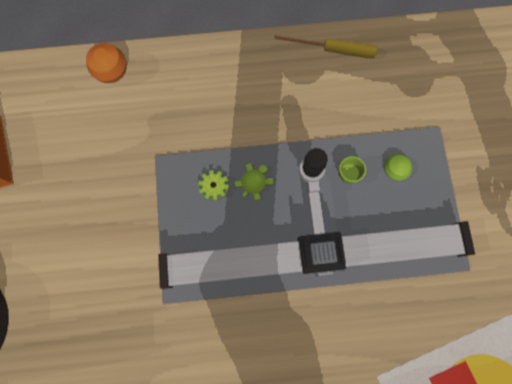

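Scene view: dome (150,138), pot (180,157), turtle (248,212), gear (280,234). Top view: turtle (254,181), camera barrel (316,162), button (323,252).

```bash
cat > h.py <<'E'
import numpy as np,cv2,pickle
def ray(c,u,v):
    d=np.array([(u-c['cx'])/c['fx'],(v-c['cy'])/c['fy'],1.]);return -c['R'].T@c['t'],c['R'].T@d
def onz(c,u,v,z):
    o,d=ray(c,u,v);return o+d*(z-o[2])/d[2]
def cloud(c):
    v,u=np.mgrid[0:384,0:512];Z=c['z_map'];P=np.stack([(u-c['cx'])/c['fx']*Z,(v-c['cy'])/c['fy']*Z,Z],-1)
    return (P-c['t'])@c['R']
def proj(c,X):
    p=c['R']@np.asarray(X)+c['t'];return c['fx']*p[0]/p[2]+c['cx'],c['fy']*p[1]/p[2]+c['cy']
E
python3 - <<'E'
from h import *
np.set_printoptions(precision=4,suppress=True)
for n in('top','scene'):
    c=pickle.load(open(n+'0.pkl','rb'));P=cloud(c)
    im=c['color'];hsv=cv2.cvtColor(im,cv2.COLOR_RGB2HSV)
    m=cv2.inRange(hsv,(30,120,50),(50,255,255))
    k,l,st,ce=cv2.connectedComponentsWithStats(m)
    for i in range(1,k):
        if st[i,4]>60:
            q=P[l==i];q=q[q[:,2]>-.05]
            mm=(l==i).astype(np.uint8)
            er=cv2.morphologyEx(mm,cv2.MORPH_OPEN,cv2.getStructuringElement(cv2.MORPH_ELLIPSE,(13,13)))
            M=cv2.moments(er);oc=(M['m10']/M['m00'],M['m01']/M['m00']) if M['m00'] else None
            print(n,st[i],ce[i],oc,'zmax',np.percentile(q[:,2],[5,50,98]),'ext',q.min(0),q.max(0))
            if oc: print('   at z .015',onz(c,*oc,.015),'z.02',onz(c,*oc,.02))
    # crops
    b=(280,220,365,285) if n=='top' else (225,90,290,160)
    cv2.imwrite(f'pics/{n}_btn.png',cv2.resize(im[b[1]:b[3],b[0]:b[2],::-1],None,fx=8,fy=8,interpolation=cv2.INTER_CUBIC))
    b=(225,150,285,210) if n=='top' else (220,185,280,240)
    cv2.imwrite(f'pics/{n}_tur.png',cv2.resize(im[b[1]:b[3],b[0]:b[2],::-1],None,fx=8,fy=8,interpolation=cv2.INTER_CUBIC))
c=pickle.load(open('top0.pkl','rb'));P=cloud(c)
for uv in[(323,252),(322,250),(304,252),(342,252),(200,263),(250,260),(430,246),(270,210),(230,160),(140,200),(317,155),(312,170),(317,200)]:print(uv,P[uv[1],uv[0]])
E
```

```text
top [385 154  27  26 555] [397.8523 166.7261] (397.8529945553539, 166.72413793103448) zmax [0.016  0.0255 0.032 ] ext [ 0.4475 -0.2412  0.0111] [0.6532 0.0498 0.7329]
   at z .015 [ 0.629  -0.2189  0.015 ] z.02 [ 0.6278 -0.2171  0.02  ]
top [339 157  27  26 541] [351.6913 169.2791] (351.5253283302064, 169.25703564727954) zmax [0.0074 0.0163 0.0363] ext [ 0.6047 -0.1531  0.005 ] [ 0.6579 -0.1076  0.0377]
   at z .015 [ 0.6327 -0.1343  0.015 ] z.02 [ 0.6314 -0.133   0.02  ]
top [235 164  38  36 654] [253.6131 180.7508] (253.31890660592256, 181.17312072892938) zmax [0.0106 0.0215 0.0302] ext [0.4475 0.0114 0.0043] [0.6647 0.0793 0.7329]
   at z .015 [0.6282 0.0457 0.015 ] z.02 [0.6269 0.0457 0.02  ]
top [199 171  30  29 559] [213.3023 184.9821] None zmax [0.0128 0.0188 0.0216] ext [0.6014 0.0919 0.0022] [0.6539 0.1452 0.0224]
scene [139 128  25  22 429] [151.     138.7203] (151.02612826603325, 138.7482185273159) zmax [0.0118 0.0248 0.0319] ext [ 0.6042 -0.2514  0.005 ] [0.8826 0.279  0.6759]
   at z .015 [ 0.6288 -0.2176  0.015 ] z.02 [ 0.6307 -0.2138  0.02  ]
scene [168 145  25  26 504
[... 344 characters left out ...]
.0111 0.003 ] [0.8826 0.279  0.6759]
   at z .015 [0.6272 0.0467 0.015 ] z.02 [0.6291 0.0485 0.02  ]
scene [265 220  30  31 622] [279.2653 234.8907] None zmax [0.0085 0.0191 0.0217] ext [0.5984 0.0883 0.0029] [0.8826 0.279  0.6759]
(323, 252) [ 0.4861 -0.0539  0.0734]
(322, 250) [ 0.4893 -0.0526  0.0742]
(304, 252) [ 0.4891 -0.0235  0.0738]
(342, 252) [ 0.4825 -0.0819  0.0841]
(200, 263) [0.4905 0.1487 0.0362]
(250, 260) [0.4871 0.0644 0.0368]
(430, 246) [ 0.4803 -0.2411  0.0369]
(270, 210) [0.574  0.0208 0.0065]
(230, 160) [0.6747 0.0848 0.0072]
(140, 200) [ 0.6174  0.2557 -0.0006]
(317, 155) [ 0.6295 -0.0545  0.1346]
(312, 170) [ 0.6099 -0.0458  0.1225]
(317, 200) [ 0.5746 -0.058   0.0558]
```

View pics/top_btn.png

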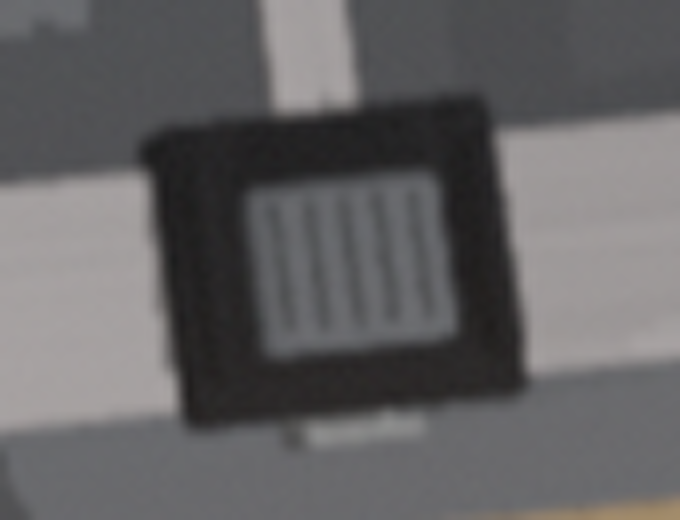

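View pics/top_tur.png

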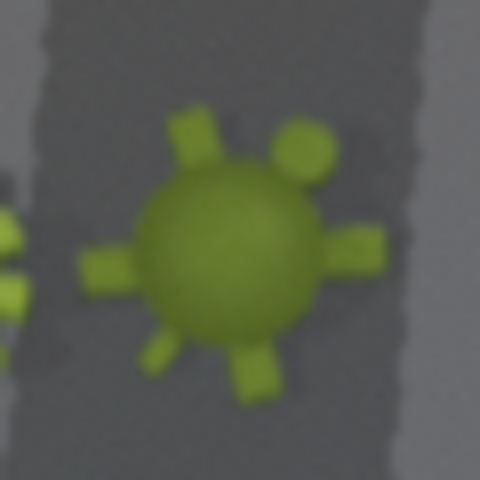

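View pics/scene_btn.png

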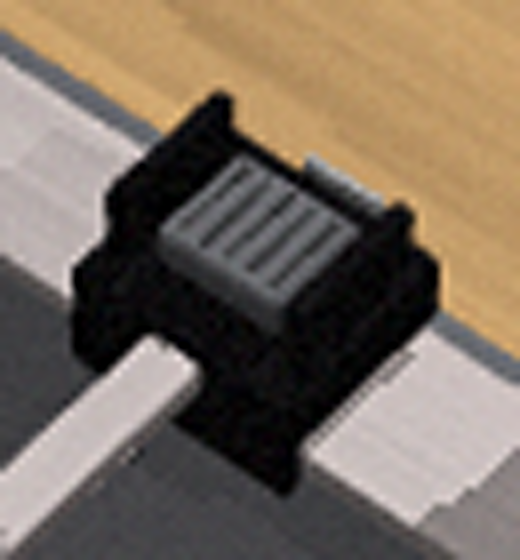

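View pics/scene_tur.png

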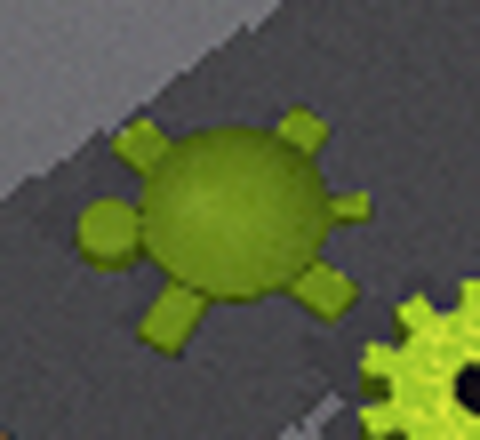

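Top crop: pad centre ≈ (323.7,252.3), turtle shell centre ≈ (253.4,181.3), with the head toward the upper right.

Run:
```python
from h import *
np.set_printoptions(precision=4,suppress=True)
for n in('top','scene'):
    c=pickle.load(open(n+'0.pkl','rb'));P=cloud(c)
    hsv=cv2.cvtColor(c['color'],cv2.COLOR_RGB2HSV)
    m=(hsv[...,1]<60)&(hsv[...,2]>70)&(abs(P[...,2]-.0368)<.003)&(P[...,0]<.54)&(P[...,0]>.43)
    k,l,st,ce=cv2.connectedComponentsWithStats(m.astype(np.uint8))
    q=P[m][:,:2].astype(np.float32)
    r=cv2.minAreaRect(q);print(n,len(q),r)
    # edges per y-bin
    E=[]
    for y in np.arange(-.26,.22,.01):
        s=q[abs(q[:,1]-y)<.004]
        if len(s)>25:E.append((y,*np.percentile(s[:,0],[3,97])))
    E=np.array(E)
    for j in(1,2):
        w=np.ones(len(E),bool)
        for _ in range(4):
            f=np.polyfit(E[w,0],E[w,j],1);rr=E[:,j]-np.polyval(f,E[:,0]);w=abs(rr)<.003
        print(' edge',j,f,np.degrees(np.arctan(f[0])),w.sum(),len(w))
c=pickle.load(open('top0.pkl','rb'));d=pickle.load(open('scene0.pkl','rb'))
print('btn top',onz(c,323.7,252.3,.074))
cor=np.array([(245,188),(440,172),(460,335),(268,355)])/8+np.array([280,220])-.45
W=np.array([onz(c,*p,.074) for p in cor]);print(W, 'axis',W[1]-W[0],W[2]-W[3])
cs=np.array([(243,155),(358,230),(280,312),(162,232)])/8+np.array([225,90])-.45
V=np.array([onz(d,*p,.074) for p in cs]);print(V,V.mean(0),W.mean(0))
print('tur', onz(c,253.3,181.2,.015),onz(d,(230+.0)/8+219.5,212/8+184.5,.015))
```

```text
top 7474 ((0.48132315278053284, -0.0465274453163147), (0.05951313674449921, 0.5020633935928345), 0.35620078444480896)
 edge 1 [-0.0075  0.4613] -0.4276821905473453 40 40
 edge 2 [-0.008  0.508] -0.45761342204240846 40 40
scene 4283 ((0.4892702102661133, -0.17539888620376587), (0.06827922910451889, 0.7585973143577576), 2.3564093112945557)
 edge 1 [-0.0057  0.4604] -0.3255708231095314 38 39
 edge 2 [-0.006   0.5085] -0.34380989164468995 39 39
btn top [ 0.4855 -0.0548  0.074 ]
[[ 0.5022 -0.0351  0.074 ]
 [ 0.5016 -0.0745  0.074 ]
 [ 0.4691 -0.074   0.074 ]
 [ 0.4689 -0.0355  0.074 ]] axis [-0.0007 -0.0394  0.    ] [ 0.0001 -0.0385  0.    ]
[[ 0.4692 -0.0712  0.074 ]
 [ 0.4696 -0.0344  0.074 ]
 [ 0.5012 -0.0327  0.074 ]
 [ 0.5006 -0.0704  0.074 ]] [ 0.4852 -0.0522  0.074 ] [ 0.4854 -0.0548  0.074 ]
tur [0.6282 0.0457 0.015 ] [0.627  0.0457 0.015 ]
```

>>> step_arm(
  plan=[
    [[-1, 50, -32, 0, 0, 0, 5], [-1, 100, -64, 0, 0, 0, 10], [-1, 150, -96, 10, 0, 0, 15], [-1, 200, -128, 20, 0, 0, 20], [-1, 250, -160, 30, 0, 0, 25.65]],
  ],
  grip_force=40,
)

```text
clock: 0.72
tcp_pos: [0.384, -0.219, 0.2009]
tcp_rot: [180.0, -0.0, -0.2]
ft_force: [1.0, -0.3, -0.1]
gripper_width: -0.0001
```

Run:
```python
from h import *
np.set_printoptions(precision=4,suppress=True)
from cell import manip
s=manip.state();print(s['clock'],s['tcp_pos'],s['tcp_rot'],s['ft_force'],s['gripper_width'])
for n in('top','scene'):
    c=pickle.load(open(n+'0.pkl','rb'));P=cloud(c)
    m=(abs(P[...,2]-.135)<.004)&(abs(P[...,0]-.62)<.05)&(abs(P[...,1]+.05)<.05)
    q=P[m];print(n,len(q),q.mean(0),cv2.minEnclosingCircle(q[:,:2].astype(np.float32)))
```

```text
0.725 [ 0.384  -0.219   0.2009] [179.9951  -0.0062  -0.1961] [ 0.9629 -0.2613 -0.1424] -0.00011020949106932195
top 352 [ 0.6244 -0.0531  0.1338] ((0.6248354911804199, -0.053332552313804626), 0.016953736543655396)
scene 256 [ 0.6251 -0.0517  0.134 ] ((0.6242513656616211, -0.05241280049085617), 0.017577718943357468)
```

>>> step_arm(
  plan=[
    [[-1, 30, -50, 20, 0, 0, 0], [-1, 60, -100, 45, 0, 0, 0], [-1, 85, -140, 70, 0, 0, 0], [-1, 101, -165, 100, 0, 0, 0], [-1, 101, -165, 115, 0, 0, 0]],
  ],
)

```text
clock: 1.35
tcp_pos: [0.4843, -0.0536, 0.0844]
tcp_rot: [-180.0, 0.1, 0.2]
ft_force: [-0.1, -0.4, 0.6]
gripper_width: -0.0001
```

Run:
```python
from h import *
from cell import manip
s=manip.state();print(s['clock'],s['tcp_pos'],s['tcp_rot'],s['ft_force'],s['gripper_width'])
c=manip.read_camera('scene');cv2.imwrite('pics/s1.png',cv2.resize(c['color'][70:220,170:320,::-1],None,fx=4,fy=4))
```

```text
1.35 [ 0.48427083 -0.05360983  0.08441452] [-1.79953048e+02  1.36499239e-01  1.92779903e-01] [-0.08173159 -0.4117593   0.59958858] -5.3527752450930635e-05
```

View pics/s1.png

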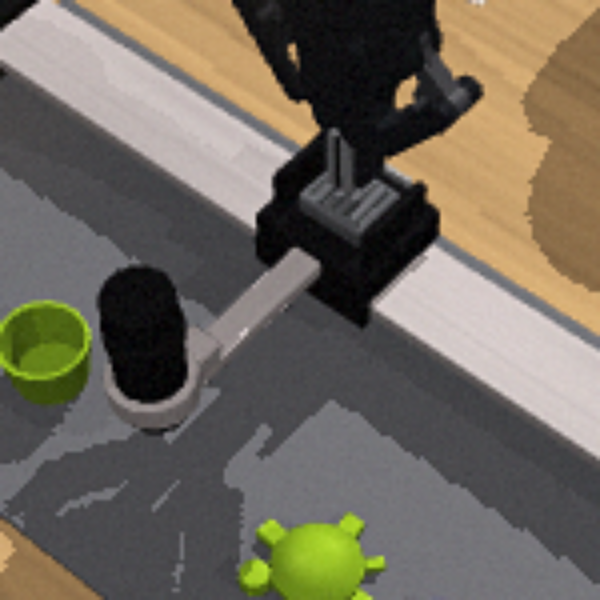

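Shut fingers stand above the pad centre (crop ≈ (355,185)). Pressing down gradually.

>>> step_arm(
  plan=[
    [[-1, 1, 0, 8, 0, 0, 0], [-1, 1, 0, 12, 0, 0, 0], [-1, 1, 0, 15, 0, 0, 0], [-1, 1, 0, 17.5, 0, 0, 0], [-1, 1, 0, 17.5, 0, 0, 0]],
  ],
)

```text
clock: 2.02
tcp_pos: [0.4856, -0.0561, 0.0691]
tcp_rot: [180.0, -0.0, -0.0]
ft_force: [-0.5, -0.4, 3.4]
gripper_width: 0.0003
```

>>> step_arm(
  plan=[
    [[-1, 0, 0, 2, 0, 0, 0], [-1, 0, 0, 4, 0, 0, 0], [-1, 0, 0, 4, 0, 0, 0]],
  ],
)

```text
clock: 2.4
tcp_pos: [0.4857, -0.0559, 0.0659]
tcp_rot: [180.0, -0.1, 0.0]
ft_force: [-4.5, -0.4, 14.8]
gripper_width: 0.0002
```

>>> step_arm(
  plan=[
    [[-1, 0, -6, 0, 0, 0, 0], [-1, 0, -18, 0, 0, 0, 0], [-1, 0, -30, 0, 0, 0, 0], [-1, 0, -42, 0, 0, 0, 0], [-1, 0, -50, 0, 0, 0, 0]],
  ],
)

```text
clock: 3.02
tcp_pos: [0.4854, -0.0054, 0.0659]
tcp_rot: [180.0, -0.0, 0.0]
ft_force: [-4.3, -0.4, 15.8]
gripper_width: 0.0003
```

>>> step_arm(
  plan=[
    [[-1, -1, -12, 0, 0, 0, 0], [-1, -1, -24, 0, 0, 0, 0], [-1, -1, -36, 0, 0, 0, 0], [-1, -1, -46, 0, 0, 0, 0], [-1, -1, -49, 0, 0, 0, 0]],
  ],
)

```text
clock: 3.65
tcp_pos: [0.485, 0.0438, 0.0659]
tcp_rot: [180.0, -0.1, 0.1]
ft_force: [-3.0, -1.1, 14.2]
gripper_width: -0.0001
```

```bash
cat > look.py <<'E'
from h import *
import sys
np.set_printoptions(precision=4,suppress=True)
from cell import manip
s=manip.state();print(s['clock'],s['tcp_pos'],s['tcp_rot'],s['ft_force'])
for n in('top','scene'):
    c=manip.read_camera(n);P=cloud(c);pickle.dump(c,open(n+sys.argv[1]+'.pkl','wb'))
    m=(abs(P[...,2]-.135)<.004)&(abs(P[...,0]-.62)<.03)&(abs(P[...,1])<.12)
    q=P[m];print(n,len(q),q.mean(0),cv2.minEnclosingCircle(q[:,:2].astype(np.float32)))
    b=c['color'][:,:,::-1]
    x=(200,130) if n=='top' else (170,90)
    cv2.imwrite(f'pics/{n}_{sys.argv[1]}.png',cv2.resize(b[x[1]:x[1]+150,x[0]:x[0]+180],None,fx=4,fy=4))
E
python3 look.py a
```

```text
3.65 [0.485  0.0438 0.0659] [179.9893  -0.1169   0.0505] [-3.0348 -1.0902 14.1812]
top 350 [0.6239 0.0464 0.1337] ((0.6241289377212524, 0.046321116387844086), 0.016885634511709213)
scene 290 [0.6247 0.0485 0.1342] ((0.6241212487220764, 0.04778808355331421), 0.016949381679296494)
```

View pics/scene_a.png

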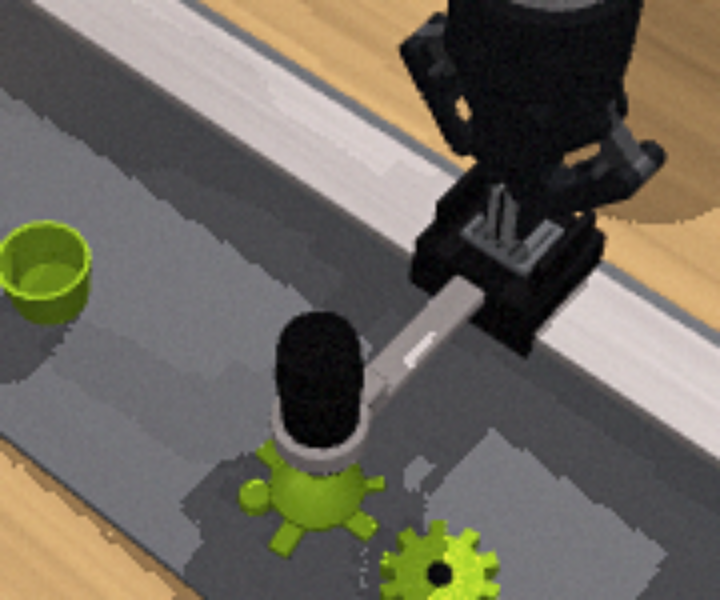

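View pics/top_a.png

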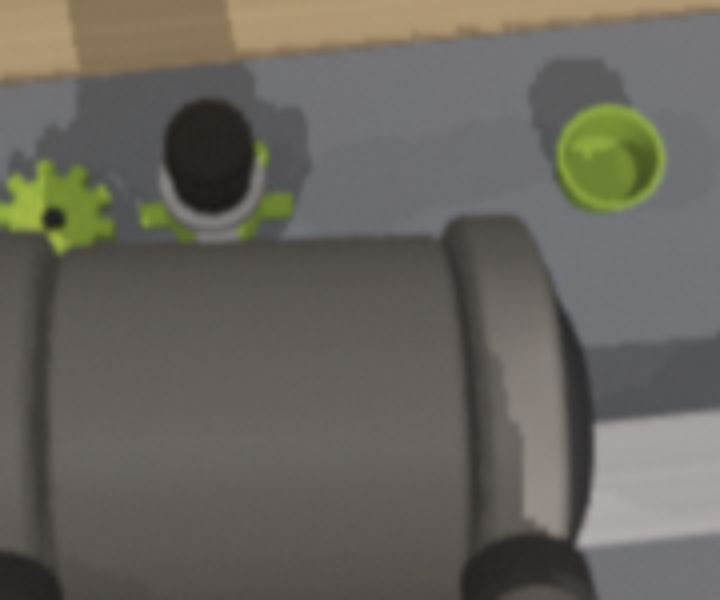

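Carriage is now over the turtle (moved ≈99.8 mm, within 1 mm of 11 notch pitches). The turtle looks undisturbed. Lifting straight up to lock.

>>> step_arm(
  plan=[
    [[-1, 0, 0.5, -3, 0, 0, 0], [-1, 0, 0.5, -7, 0, 0, 0], [-1, 0, 0.5, -11, 0, 0, 0], [-1, 0, 0.5, -16, 0, 0, 0], [-1, 0, 0.5, -30, 0, 0, 0]],
  ],
)

```text
clock: 4.38
tcp_pos: [0.4836, 0.0427, 0.0947]
tcp_rot: [-180.0, 0.1, 0.0]
ft_force: [0.1, -0.3, -1.6]
gripper_width: 0.0001
```

>>> step_arm(
  plan=[
    [[-1, 0, 0, -50, 0, 0, 0], [-1, -20, 50, -90, 0, 0, 0], [-1, -40, 110, -100, 0, 0, 0], [-1, -60, 165, -110, 0, 0, 0], [-1, -80, 225, -120, 0, 0, 0]],
  ],
)

```text
clock: 5.0
tcp_pos: [0.4047, -0.1801, 0.2155]
tcp_rot: [180.0, -0.1, 0.0]
ft_force: [1.0, -0.0, -0.1]
gripper_width: -0.0002
```

```bash
python3 look.py b
python3 - <<'E'
from h import *
for n in('top','scene'):
  for k in '0b':
    c=pickle.load(open(n+k+'.pkl','rb'));hsv=cv2.cvtColor(c['color'],cv2.COLOR_RGB2HSV);P=cloud(c)
    m=cv2.inRange(hsv,(90,20,70),(130,90,160))
    z=((abs(P[...,2]-.072)<.006)&(P[...,0]<.52)&(P[...,0]>.46)).astype(np.uint8)
    q=P[(z>0)&(c['color'].max(2)>75)]
    if len(q):print(n,k,len(q),np.median(q,0),(q.min(0)+q.max(0))/2)
E
```

```text
5.0 [ 0.4047 -0.1801  0.2155] [179.9525  -0.0676   0.0311] [ 0.9769 -0.0134 -0.1338]
top 359 [0.6236 0.0455 0.1338] ((0.6239321827888489, 0.04553430899977684), 0.01679154671728611)
scene 289 [0.6245 0.0472 0.1342] ((0.6233001351356506, 0.046312104910612106), 0.017083778977394104)
top 0 504 [ 0.48498718 -0.05420934  0.07302475] [ 0.48516853 -0.05447883  0.07256382]
top b 507 [0.48458597 0.04428165 0.07300586] [0.48473546 0.04429094 0.07176475]
scene 0 203 [ 0.48475989 -0.05229454  0.07352952] [ 0.484135   -0.054369    0.07341934]
scene b 234 [0.48407975 0.04560662 0.07354699] [0.4833033  0.04519625 0.0738247 ]
```

View pics/scene_b.png

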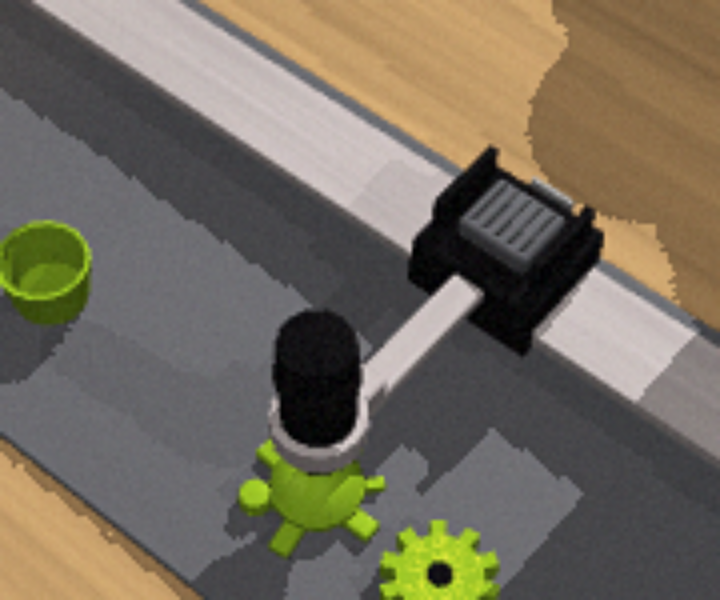

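View pics/top_b.png

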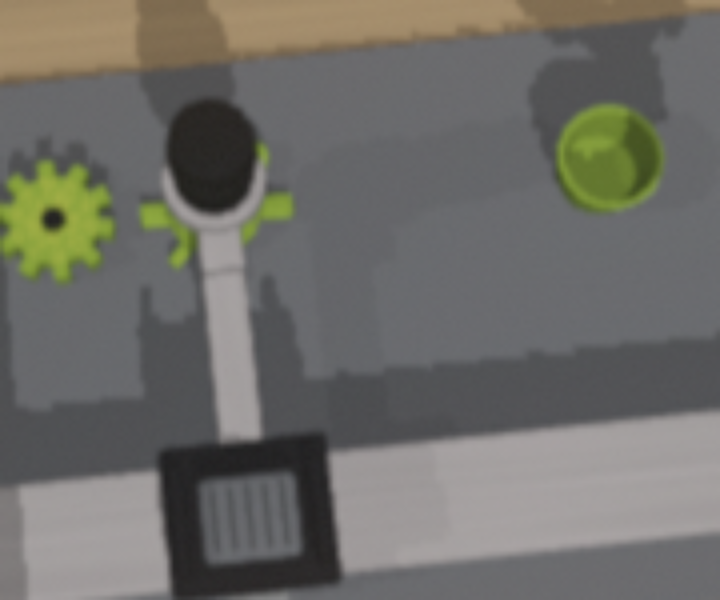

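The button is up at its original height. The lens is at y ≈ 0.0455–0.0465 and the turtle at y ≈ 0.0457. The turtle is where it was.

```bash
python3 -c "
from cell import manip
print(manip.hand_in())"
```

```text
the job is handed in; nothing more can be done
None
```

I pressed the release button fully down with shut fingers (about 15 N) and slid the carriage about 99 mm along the rail with it held. I then lifted straight up so the tooth locked, retracted the arm, and handed in at about 5 s.

**Alignment along the rail:** the camera barrel ended at y = 0.0455 m in the top view and 0.0463–0.0472 m in the scene view. The turtle measured y = 0.0457 m, so they agree within about 1.5 mm, which is inside the 2 mm calibration error.

**Alignment across the rail:** the barrel is at x ≈ 0.624 m and the turtle at x ≈ 0.628 m. That difference of about 3–4 mm is more than the calibration error, and the carriage cannot adjust in that direction.

**Button and turtle:** the button is back at its original height, the turtle showed no visible shift in the pictures, and the arm is clear of everything. I judged the lock from the button height and from the distance moved (about 11 notches of 9 mm). I did not test it by pushing the carriage.

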